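Index a sample carousel and load a reagent bottle

TASK

Turn the sample carousel by its central knob until the large round well faces the fixed pointer on the tongue of its base (the loading point) and stays there. Only then pick up the larger, brown reagent bottle of the two standing to the right of the carousel, keep it upright and lower it into that well until it stands on the bottom before you let go; leave the carousel in the loading position.

Things in the scene. Friction and masses are not known exactly. Their poses are not given: they have to be found in the camera images.
- carousel (a joint): Angle (rad) of the 240 mm aluminium deck on its fixed grey base, counter-clockwise from above positive. 0 = large well at the loading pointer: a dark steel diamond on a tongue at the base's robot side, 137 mm from the axis. Starts at 0.6 to 1.25, so turn it clockwise by the reading. Light friction (0.1 N m), no detents or spring: stays where left. Deck top 22 mm above the worktop.
- knob_grip (a point): Grip point on the carousel's black central knob, on the vertical turning axis, 82 mm above the worktop. The knob is a bar 60 mm long (its x axis), 18 mm wide (its y axis: two flat faces to pinch), from 62 to 98 mm above the worktop, and turns with the deck. On its -x side lies the large round well, on +x a square one, at the sides two small round ones; their rims are 44 mm above the worktop.
- large_well (a point): Centre of the floor of the large round grey well, 24 mm above the worktop and 80 mm from the carousel's axis; turns with the deck. An open cup 62 mm across inside, walls 4 mm, its rim 20 mm above its floor. The only well that the bottle fits: the others are 34 mm (two, round) and 38 mm (square) inside.
- bottle_center (a point): Centre, half-way up, of the bottle to load: brown, round, black cap, 93 mm high, z axis up. Body 48 mm in diameter, straight to about 60 mm above its underside (46.5 mm below this point), shoulder to 73 mm, cap 28 mm wide above. 65 to 125 g. Stands on the worktop right of the carousel; near it a smaller white bottle (42 mm across, 80 mm high) and a flat dish 91 mm across: not wanted.

How it is judged:
On the way, in this order (a step that is already met when the one before it is completed fails the run):
1. the large well stands still within 0.2 rad of the loading pointer while the bottle is still away from the carousel (over 120 mm from the well) (value of joint carousel between -0.2 and 0.2 rad and velocity of joint carousel between -0.1 and 0.1 rad/s and horizontal distance between bottle_center and large_well above 0.12 m), for 0.2 s.
2. the gripper lowers the bottle upright into the large well, still holding it when its underside is less than 10 mm above the well's floor (horizontal distance between bottle_center and large_well below 0.012 m and angle between bottle_center's own z axis and vertical below 0.15 rad and z of bottle_center in the frame of large_well below 0.0565 m and contact force between the fingers and reagent_bottle above 0.3 N), for 0.04 s.
At the end, for the whole second after the job is handed in: The bottle stands upright (within 0.15 rad) on the floor of the large well (its axis within 12 mm of the well's, its underside within 6 mm of the floor), at rest and let go, and the large well is at the loading pointer within 0.2 rad, at rest (horizontal distance between bottle_center and large_well below 0.012 m and angle between bottle_center's own z axis and vertical below 0.15 rad and z of bottle_center in the frame of large_well between 0.04 and 0.052 m and value of joint carousel between -0.2 and 0.2 rad and velocity of joint carousel between -0.05 and 0.05 rad/s and linear speed of reagent_bottle below 0.02 m/s); the robot touches nothing.
It fails at once if the bottle is tipped by more than 0.6 rad (angle between bottle_center's own z axis and vertical above 0.6 rad).
It also fails if it takes over 53 s, if anything falls off the work surface, if the arm or the gripper's body presses on something with over 40 N, if the wrist force passes 120 N, or if a joint passes its speed limit or range.

ROBOT

A 6-joint arm with a two-finger parallel gripper is mounted at the origin on a cart in front of the work surface, level with it; the furniture and walls round the work are solid. World frame = base frame: x ahead of the robot, y to its left, z up, the work surface at z = 0. Lengths are in m, angles in rad, forces in N, time in s.
With the tool pointing down it reaches from about 0.35 to 0.725 m from the base axis. Payload 6 kg.
Tool frame: the origin (TCP) lies at the very end of the fingers, on their centre line; the grasp point (between the pads) lies 19 mm behind it; z points along the fingers, x is the direction in which the jaws open and shut, and the axes are right-handed (so a half turn about z gives the same grasp; the last joint's range is limited). The gripper opens to 85 mm and grips with 20 to 120 N. Pads are 22 mm wide; open, the fingers measure 114 mm over their backs; the gripper's body (76 mm by 85 mm) begins 54 mm behind the grasp point. The pads swing forward as they close: fully open they stand 13 mm farther back than shut.
Start: joints at [1.5, 0.04, 0.085, 0, -1.615, -0.334], TCP at [0.236, 0.551, 0.231] pointing down, gripper open.
Joint ranges: [-2.56, 2.56], [-1.29, 2.01], [-1.08, 1.49], [-3.29, 1.98], [-2.81, -0.18], [-2.99, 2.99]. Speed limits (rad/s): [2.57, 2.57, 3.01, 3.14, 3.14, 3.14].

INTERFACE

Orientations are given as a unit quaternion [w, x, y, z].
In Python, from plant import robot gives the robot as it stands.
- The arm moves only by the tool arm_command, never from a script. Its argument "deltas" is a list of rows, each a list of 7 numbers: the opening in per cent of the stroke, from 0 (shut) to 100 (fully open), then the shift along the tool's x, y, z in m, then the turn, a rotation vector about the tool's x, y, z in rad. A call has 1 to 5 rows; each row is the pose to reach, as a shift and turn from the pose measured when the call began, along the tool's axes at that moment; what a row does not reach only later rows make up. A row lasts 1/8 s, in which the tool goes at most 62.5 mm and 10.7 degrees, less where a joint would pass 70% of its speed; a pose out of reach is approached as far as the arm can. A call with a gripper value outside its range is refused whole. The fingers move at their own pace and stop on an object; the grip force is fixed at half the most. Time passes only in rows, so rows that repeat a pose let the fingers close. It gives the time, the measured TCP pose, the force and the opening at its end, in the units of the state.
- robot.get_state(): the state, without advancing time (a new reading comes with each control period).
- robot.grab_frame(name): name is "scene" or "top"; returns a dict with "img" (384x512x3 uint8, red, green, blue), "depth" (384x512 float32, m along the optical axis (not along the pixel's ray), 0 where there is no reading), "fov_y" (degrees; the focal length in pixels is half the picture's height over the tangent of half this angle, whatever the lens; pixels are square), "cx", "cy" (the principal point, pixels), "k1" (the pictures are not rectified: a ray, as slopes to the right and down, at radius r is drawn at 1 + k1 r^2 times it, then the intrinsics apply), "T" (4x4, takes a point from camera to world coordinates). Camera axes: x right, y up, looking along -z (the intrinsics and any distortion apply to the point x, -y, -z); pixel columns grow to the right and rows downward; lengths in m; the calibration is good to about 2 mm. A picture is of the moment at which its call begins.
- robot.hand_in(): hands the job in, once; it reports no verdict.
The state is a dict: "t": time; "qpos": joint angles; "qvel": joint speeds; "tau": joint torques, N m; "tcp_pos": TCP position; "tcp_rot": TCP orientation; "force": force on the tool from outside, world axes, zero at the start; "wrist_torque": the same for the moment, N m; "grip_width": opening from 0.0 (shut) to 1.0 (fully open).
Only numpy, scipy, OpenCV 4.12 (cv2) and the standard library are available. Lean on these libraries where they do the work, as an engineer would, in place of code of your own. Each camera call takes 0.05 s, during which the arm holds its last target. There are 200 camera calls.

## Working session

There is one attempt and no reset: what is moved stays moved. The work goes in short steps, Python scripts to look and compute and a tool call to move; the robot and the scene stay as the last step left them, time stands still between calls to the robot, and variables do not carry over. Pictures are saved under pics/ and viewed, about 8 in all and at most 12, crops included, and the job is handed in when it is done.

Besides the shell and the picture viewer there is one more tool, called after "Emit:" by a JSON object that holds its "op" and its "data", one argument or row to a line. arm_command: Moves the arm, as the interface text tells. Its arguments: {"type":"object","properties":{"deltas":{"type":"array"}},"required":["deltas"]}

```bash
mkdir -p pics; cat > h.py <<'E'
import numpy as np, cv2
from plant import robot
np.set_printoptions(precision=4,suppress=True)
def K(f):
    F=f["img"].shape[0]/2/np.tan(np.radians(f["fov_y"])/2)
    return F,f["cx"],f["cy"],f["k1"]
def grid(f,uv):
    F,cx,cy,k1=K(f)
    return cv2.undistortPoints(np.array(uv,float).reshape(-1,1,2),np.array([[F,0,cx],[0,F,cy],[0,0,1.]]),np.array([k1,0,0,0.])).reshape(-1,2)
def ray(f,uv):
    s=grid(f,uv); d=np.c_[s[:,0],-s[:,1],-np.ones(len(s))]
    return f["T"][:3,3], d@f["T"][:3,:3].T
def at_z(f,uv,z):
    o,d=ray(f,uv); return o+d*((z-o[2])/d[:,2])[:,None]
def cloud(f):
    h,w=f["depth"].shape; v,u=np.mgrid[:h,:w]
    o,d=ray(f,np.c_[u.ravel(),v.ravel()]); 
    P=o+d*f["depth"].ravel()[:,None]; P[f["depth"].ravel()==0]=np.nan
    return P.reshape(h,w,3)
def save(img,n,s=1):
    cv2.imwrite(f"pics/{n}.png",cv2.resize(img[...,::-1],None,fx=s,fy=s,interpolation=cv2.INTER_CUBIC))
def st():
    s=robot.get_state(); print({k:np.round(s[k],4) for k in("t","qpos","tcp_pos","tcp_rot","force","grip_width")}); return s
E
python3 - <<'E'
from h import *
s=st()
for n in("top","scene"):
    f=robot.grab_frame(n); save(f["img"],n+"0",1.5); np.savez(n+"0.npz",**f)
    print(n,f["T"],f["fov_y"],f["k1"])
E
```

```text
{'t': np.float64(0.0), 'qpos': array([ 1.4997,  0.0408,  0.0838, -0.0005, -1.6155, -0.3337]), 'tcp_pos': array([0.2361, 0.5513, 0.2303]), 'tcp_rot': array([-0.0007, -0.5505,  0.8348, -0.0005]), 'force': array([-0.1689, -0.194 , -0.0153]), 'grip_width': np.float64(1.0015)}
top [[-0.0116  0.9939 -0.1099  0.4554]
 [-0.9995 -0.0083  0.03   -0.0516]
 [ 0.0289  0.1102  0.9935  1.0009]
 [ 0.      0.      0.      1.    ]] 44.26916688621977 -0.14513880475776236
scene [[ 0.6776  0.3969 -0.6191 -0.0522]
 [-0.7354  0.375  -0.5644 -0.6137]
 [ 0.0081  0.8377  0.546   0.6291]
 [ 0.      0.      0.      1.    ]] 44.58247677537764 -0.10150887293446918
```

View pics/top0.png

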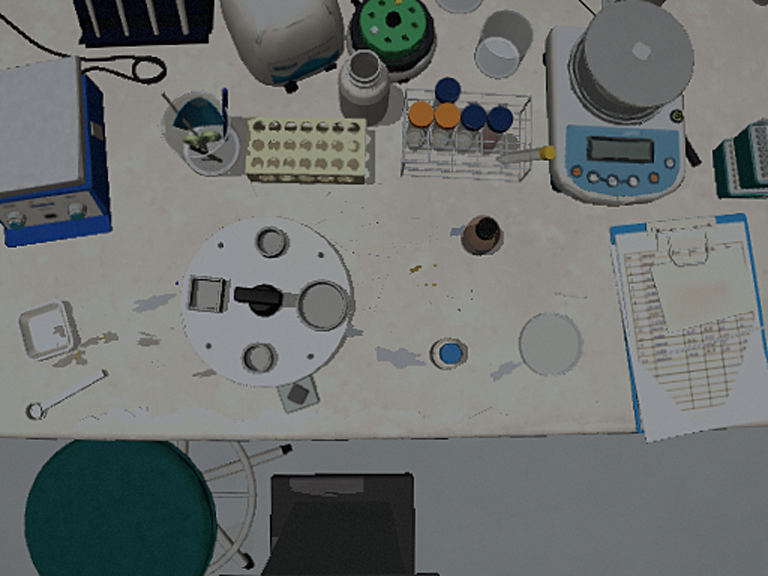

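View pics/scene0.png

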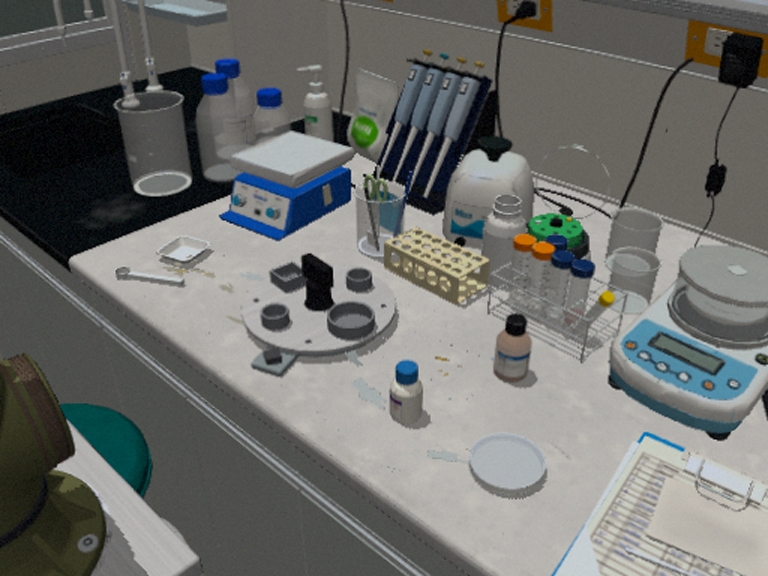

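The top view shows the deck centred near (177,201) px in the original frame, with the large well near (216,203) and the pointer diamond near (199,262). The brown bottle's cap is near (324,153) and the white bottle near (301,236).

```bash
cat > m.py <<'E'
from h import *
from scipy.optimize import least_squares
def fitc(P,r=None):
    c0=np.nanmean(P,0); 
    if r: g=lambda p:np.hypot(*(P-p[:2]).T)-r; x0=c0
    else: g=lambda p:np.hypot(*(P-p[:2]).T)-p[2]; x0=np.r_[c0,.04]
    return least_squares(g,x0,loss="soft_l1",f_scale=.002).x
E
python3 - <<'E'
from m import *
f=dict(np.load("top0.npz")); C=cloud(f); z=C[...,2]
p=lambda l,zz:at_z(f,np.array(l)/1.5,zz)
c=p([[181,301],[354,301],[267,217],[267,387]],.022); print("deck",c[:,:2], (c[0]+c[1])/2,(c[2]+c[3])/2)
# well rims from depth
print("large rim",p([[298,305],[348,305],[323,281],[323,330]],.044)[:,:2])
for n,uv in dict(knob=(258,295),well=(323,304),square=(207,295),up=(271,242),dn=(260,358),diam=(298,394)).items():
    u,v=int(uv[0]/1.5),int(uv[1]/1.5); print(n,C[v,u],C[v-2:v+3,u-2:u+3,2].ravel()[::6])
# deck fit: points with z near .022
V,U=np.mgrid[:384,:512]
reg=(U>115)&(U<242)&(V>138)&(V<262)
m=reg&(z>.015)&(z<.03); cnt=max(cv2.findContours(cv2.morphologyEx((reg&(z>.014)).astype(np.uint8),cv2.MORPH_OPEN,np.ones((5,5))),0,1)[0],key=len)[:,0]
Q=C[cnt[:,1],cnt[:,0],:2]; print("deck fit",fitc(Q[np.isfinite(Q).all(1)],.12),fitc(Q[np.isfinite(Q).all(1)]))
k=reg&(z>.09)&(z<.105); K2=C[k]; print("knobtop",k.sum(),K2.mean(0),np.median(K2[:,2])); 
r=cv2.minAreaRect(K2[:,:2].astype(np.float32)); print(r)
# large well rim
near=np.hypot(U-215,V-203)<24
w=near&(z>.039)&(z<.05); print("rim",w.sum(),np.median(z[w]),fitc(C[w][:,:2],.033),fitc(C[w][:,:2]))
# bottles
for uv,lo in(((324,153),.08),((301,236),.07)):
    nb=(np.hypot(U-uv[0],V-uv[1])<22); b=nb&(z>lo); print("cap",b.sum(),C[b].mean(0),C[b].min(0),C[b].max(0))
    b=nb&(z>.012)&(z<.058); print(" body",b.sum(),C[b].mean(0),C[b].min(0),C[b].max(0))
g=dict(np.load("scene0.npz")); D=cloud(g); V,U=np.mgrid[:384,:512]
for a,b_,R in((342,230,24),(270,262,20)):
    nb=(np.hypot(U-a,V-b_)<35)&(D[...,2]>.01)&(D[...,2]<.055); B=D[nb][:,:2]; 
    lo=B.mean(0);B=B[np.hypot(*(B-np.median(B,0)).T)<.04]; print("scene body",len(B),fitc(B,R/1000),fitc(B))
E
```

```text
deck [[ 0.5404  0.1972]
 [ 0.5384 -0.044 ]
 [ 0.658   0.0776]
 [ 0.421   0.0764]] [0.5394 0.0766 0.022 ] [0.5395 0.077  0.022 ]
large rim [[ 0.5318  0.0317]
 [ 0.5312 -0.036 ]
 [ 0.5642 -0.0023]
 [ 0.4977 -0.002 ]]
knob [0.5421 0.0785 0.0969] [0.1019 0.0975 0.0969 0.098  0.0988]
well [ 0.5359 -0.0004  0.0236] [0.0251 0.024  0.0236 0.0234 0.0249]
square [0.549  0.1588 0.0307] [0.0261 0.0291 0.0307 0.0275 0.0316]
up [0.623 0.073 0.022] [0.0282 0.0233 0.022  0.0259 0.0265]
dn [0.4621 0.0865 0.0243] [0.0278 0.0218 0.0243 0.0265 0.0262]
diam [0.4126 0.035  0.0244] [0.023  0.0203 0.0244 0.0237 0.0197]
deck fit [0.5413 0.0803] [0.5412 0.0802 0.1179]
knobtop 287 [0.5403 0.0803 0.0987] 0.09890670084823949
((0.5407284498214722, 0.08046317845582962), (0.058461498469114304, 0.018327433615922928), 83.9993896484375)
rim 212 0.04512544420361736 [0.532  0.0014] [0.532  0.0014 0.0328]
cap 171 [ 0.6273 -0.219   0.0937] [ 0.6145 -0.2323  0.0804] [ 0.641  -0.2062  0.098 ]
 body 117 [ 0.6152 -0.2065  0.0375] [ 0.6034 -0.2377  0.0122] [ 0.6527 -0.1956  0.058 ]
cap 166 [ 0.4643 -0.1685  0.0813] [ 0.4514 -0.1825  0.0712] [ 0.4769 -0.155   0.0866]
 body 198 [ 0.4632 -0.1626  0.0485] [ 0.4429 -0.1891  0.0123] [ 0.4837 -0.1472  0.0579]
scene body 75 [ 0.7313 -0.2105] [438.5036 -49.9352 440.6031]
scene body 456 [ 0.4631 -0.1685] [ 0.4623 -0.1692  0.0191]
```

```bash
cat > mv.py <<'E'
from h import *
from scipy.spatial.transform import Rotation as R
def plan(pos,deg):
    """tool-frame shift and rotvec to reach pos, tool down with its x axis at deg in world"""
    s=st(); q=s["tcp_rot"]; A=R.from_quat([q[1],q[2],q[3],q[0]])
    c,n=np.cos(np.radians(deg)),np.sin(np.radians(deg))
    B=R.from_matrix(np.array([[c,n,0],[n,-c,0],[0,0,-1.]]))
    x=A.as_matrix()[:,0]; print("xdeg",np.degrees(np.arctan2(x[1],x[0])),"tilt",np.degrees(np.arccos(-A.as_matrix()[2,2])))
    print("delta",A.inv().apply(np.array(pos)-s["tcp_pos"]).round(4),(A.inv()*B).as_rotvec().round(4))
E
python3 -c "
from mv import *
plan([.5405,.0797,.14],173.8)"
```

```text
{'t': np.float64(0.1), 'qpos': array([ 1.4997,  0.0408,  0.0839, -0.0004, -1.6155, -0.3337]), 'tcp_pos': array([0.2361, 0.5513, 0.2304]), 'tcp_rot': array([-0.0006, -0.5506,  0.8348, -0.0005]), 'force': array([-0.1848, -0.9054,  0.1629]), 'grip_width': np.float64(0.9999)}
xdeg -113.19047067252527 tilt 0.09124166844416869
delta [ 0.3135 -0.4655  0.0909] [-0.0011 -0.0013  1.2743]
```

Emit:
{"op": "arm_command", "data": {
  "deltas": [
    [100,0.031,-0.0465,0,0,0,0.14],
    [100,0.063,-0.093,0,0,0,0.28],
    [100,0.094,-0.14,0,0,0,0.42],
    [100,0.125,-0.186,0,0,0,0.56],
    [100,0.157,-0.233,0.02,0,0,0.7]
  ]
}}

```text
t: 0.72
tcp_pos: [0.3895, 0.314, 0.2117]
tcp_rot: [0.001, -0.229, 0.973, 0.0]
force: [1.7, -0.2, -0.7]
grip_width: 1.002
```

```bash
python3 -c "
from mv import *
plan([.5405,.0797,.13],173.8)"
```

```text
{'t': np.float64(0.725), 'qpos': array([ 1.0828, -0.2312, -0.2036,  0.0008, -1.5971, -0.6209]), 'tcp_pos': array([0.3895, 0.314 , 0.2117]), 'tcp_rot': array([ 0.0007, -0.2289,  0.9735,  0.0002]), 'force': array([ 1.6614, -0.1862, -0.6596]), 'grip_width': np.float64(1.0024)}
xdeg -153.53676029377453 tilt 0.08868723558165764
delta [-0.0306 -0.2771  0.0818] [0.0006 0.0015 0.5701]
```

Emit:
{"op": "arm_command", "data": {
  "deltas": [
    [100,-0.006,-0.055,0,0,0,0.12],
    [100,-0.012,-0.111,0.02,0,0,0.24],
    [100,-0.018,-0.166,0.04,0,0,0.36],
    [100,-0.025,-0.222,0.06,0,0,0.48],
    [100,-0.0306,-0.2771,0.08,0,0,0.57]
  ]
}}

```text
t: 1.35
tcp_pos: [0.5411, 0.0779, 0.1309]
tcp_rot: [0.001, 0.056, 0.998, 0.001]
force: [-0.1, 1.3, 1.1]
grip_width: 0.999
```

```bash
python3 -c "
from mv import *
plan([.5405,.0797,.066],173.8)"
```

```text
{'t': np.float64(1.35), 'qpos': array([ 0.5105, -0.092 , -0.2273, -0.0003, -1.434 , -0.6219]), 'tcp_pos': array([0.5411, 0.0779, 0.1309]), 'tcp_rot': array([0.0005, 0.0557, 0.9984, 0.0005]), 'force': array([-0.0962,  1.2715,  1.1374]), 'grip_width': np.float64(0.9992)}
xdeg 173.61859217526228 tilt 0.0876351865530502
delta [0.0008 0.0016 0.0649] [ 0.0011  0.001  -0.0032]
```

Emit:
{"op": "arm_command", "data": {
  "deltas": [
    [100,0.001,0.0016,0.03,0,0,0],
    [100,0.001,0.0016,0.064,0,0,0],
    [100,0.001,0.0016,0.064,0,0,0],
    [10,0.001,0.0016,0.064,0,0,0],
    [0,0.001,0.0016,0.064,0,0,0]
  ]
}}

```text
t: 1.98
tcp_pos: [0.5412, 0.0802, 0.0689]
tcp_rot: [0.002, 0.055, 0.998, 0.001]
force: [0.8, 0.2, 0.5]
grip_width: 0.609
```

Emit:
{"op": "arm_command", "data": {
  "deltas": [
    [0,0,0,0,0,0,0],
    [0,0,0,0,0,0,0],
    [0,0,0,0,0,0,0]
  ]
}}

```text
t: 2.35
tcp_pos: [0.5404, 0.0807, 0.0702]
tcp_rot: [0.001, 0.055, 0.998, 0.001]
force: [-9.4, 2.0, 8.0]
grip_width: 0.2
```

Emit:
{"op": "arm_command", "data": {
  "deltas": [
    [0,0,0,0,0,0,0.1],
    [0,0,0,0,0,0,0.22],
    [0,0,0,0,0,0,0.36],
    [0,0,0,0,0,0,0.5],
    [0,0,0,0,0,0,0.62]
  ]
}}

```text
t: 2.98
tcp_pos: [0.5398, 0.0809, 0.0702]
tcp_rot: [0.0, 0.359, 0.933, 0.001]
force: [-3.2, 1.2, 0.1]
grip_width: 0.202
```

```bash
python3 -c "
from mv import *
plan([.5405,.0803,.070],109.4)"
```

```text
{'t': np.float64(2.975), 'qpos': array([ 0.516 , -0.0646, -0.3131, -0.0016, -1.3198, -1.2494]), 'tcp_pos': array([0.5398, 0.0809, 0.0702]), 'tcp_rot': array([0.0002, 0.3587, 0.9334, 0.0015]), 'force': array([-3.1505,  1.2145,  0.1404]), 'grip_width': np.float64(0.2021)}
xdeg 137.95711915498336 tilt 0.1686073490268259
delta [-0.0009 -0.      0.0002] [ 0.0026 -0.0014  0.4984]
```

Emit:
{"op": "arm_command", "data": {
  "deltas": [
    [0,0,0,0,0,0,0.12],
    [0,0,0,0,0,0,0.26],
    [0,0,0,0,0,0,0.4],
    [0,0,0,0,0,0,0.498],
    [0,0,0,0,0,0,0.498]
  ]
}}

```text
t: 3.6
tcp_pos: [0.5395, 0.0813, 0.0702]
tcp_rot: [-0.001, 0.577, 0.817, 0.002]
force: [-1.4, 2.4, 0.0]
grip_width: 0.201
```

Emit:
{"op": "arm_command", "data": {
  "deltas": [
    [0,0,0,0,0,0,0],
    [0,0,0,0,0,0,0],
    [60,0,0,0,0,0,0],
    [100,0,0,0,0,0,0],
    [100,0,0,0,0,0,0]
  ]
}}

```text
t: 4.22
tcp_pos: [0.5397, 0.0813, 0.0705]
tcp_rot: [-0.0, 0.577, 0.817, 0.002]
force: [0.6, 0.3, 0.6]
grip_width: 0.825
```

Emit:
{"op": "arm_command", "data": {
  "deltas": [
    [100,0,0,0,0,0,0],
    [100,0,0,0,0,0,0],
    [100,0,0,-0.05,0,0,0],
    [100,0,0,-0.1,0,0,0],
    [100,0,0,-0.13,0,0,0]
  ]
}}

```text
t: 4.85
tcp_pos: [0.5402, 0.0809, 0.2037]
tcp_rot: [0.001, 0.577, 0.817, 0.003]
force: [0.7, 0.4, -0.0]
grip_width: 0.998
```

```bash
python3 -c "
from mv import *
plan([.63,-.219,.2],0)"
```

```text
{'t': np.float64(4.85), 'qpos': array([ 0.5159, -0.1097, -0.1109, -0.0012, -1.5634, -1.7465]), 'tcp_pos': array([0.5402, 0.0809, 0.2037]), 'tcp_rot': array([0.0008, 0.5772, 0.8166, 0.0031]), 'force': array([ 0.6576,  0.4161, -0.0022]), 'grip_width': np.float64(0.9978)}
xdeg 109.49319377264331 tilt 0.36284780654765175
delta [-0.3127 -0.0154  0.0029] [ 0.0018 -0.0072  1.911 ]
```

```bash
python3 - <<'E'
from h import *
for n in("top","scene"):
    f=robot.grab_frame(n); np.savez(n+"1.npz",**f)
    if n=="top": save(f["img"],"top1",1.5)
    else: save(f["img"][190:270,290:390],"scene1",6)
E
```

```text
(no output)
```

View pics/top1.png

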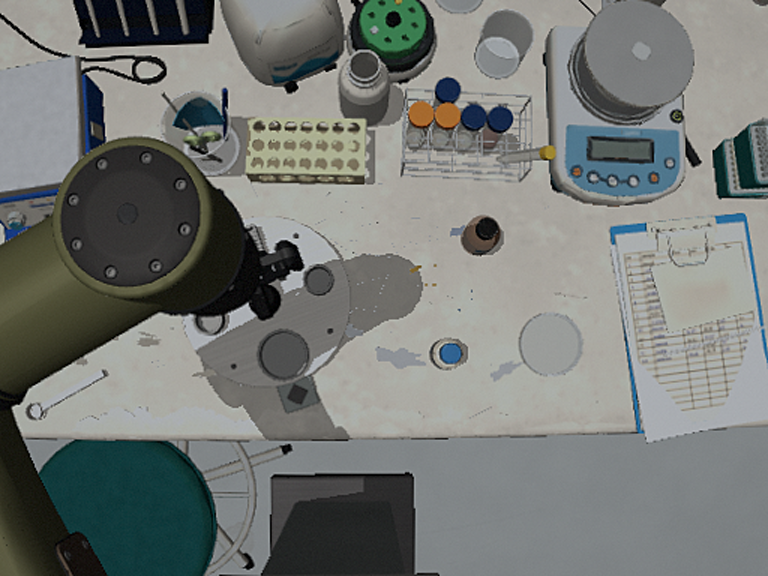

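View pics/scene1.png

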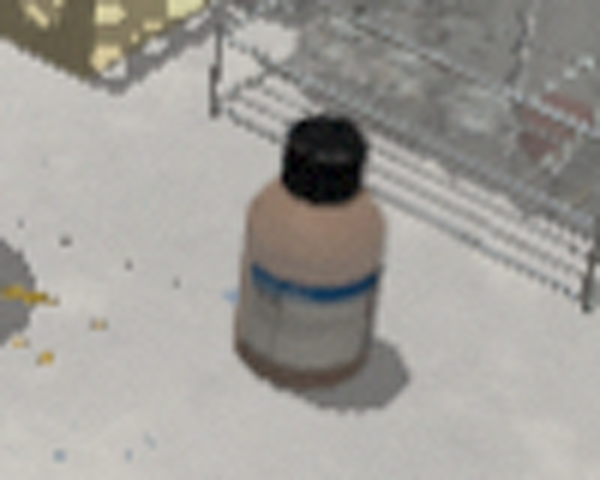

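In the top view the large well at (285,356) of the 1.5x picture now sits in line with the diamond at (298,394). The brown bottle still stands alone at (482,236), and in the scene crop its cap top is centred at (328,138).

```bash
python3 - <<'E'
from m import *
f=dict(np.load("top1.npz")); C=cloud(f); z=C[...,2]; V,U=np.mgrid[:384,:512]
near=np.hypot(U-190,V-237)<22
w=near&(z>.039)&(z<.05); c=fitc(C[w][:,:2],.033); print("rim",w.sum(),c,fitc(C[w][:,:2]),"r",np.hypot(*(c-[.5405,.0803])))
fl=near&(np.hypot(C[...,0]-c[0],C[...,1]-c[1])<.02); print("floor z",np.median(z[fl]))
hd=np.degrees(np.arctan2(*(c-[.5405,.0803])[::-1])); 
dm=(np.hypot(U-199,V-262)<14)&(z>.012)&(f["img"].sum(2)<170); D=C[dm]; print("diamond",dm.sum(),D.mean(0)); d=D.mean(0)[:2]-[.5405,.0803]
print("well ang",hd,"ptr",np.degrees(np.arctan2(d[1],d[0])),np.hypot(*d))
# bottle: cap-top from top, and scene
nb=(np.hypot(U-324,V-153)<22)&(z>.089); print("cap top",nb.sum(),(C[nb].min(0)+C[nb].max(0))/2,fitc(C[nb][:,:2]), np.median(z[nb]))
g=dict(np.load("scene1.npz")); print("scene cap px",at_z(g,[[290+328/6,190+138/6]],.093))
E_=cloud(g); V,U=np.mgrid[:384,:512]
s=(U>328)&(U<356)&(V>222)&(V<256)&(E_[...,2]>.008)&(E_[...,2]<.058)&(E_[...,0]<.66); B=E_[s][:,:2]; print("scene body",s.sum(),fitc(B,.024),fitc(B))
s=(U>335)&(U<352)&(V>205)&(V<225)&(E_[...,2]>.076)&(E_[...,0]<.66); print("scene cap",s.sum(),fitc(E_[s&(E_[...,2]<.09)][:,:2],.014), np.nanmedian(E_[s&(E_[...,2]>.09)],0))
s=(np.hypot(U-230,V-210)<60)&(E_[...,2]>.09)&(E_[...,2]<.105)
E
```

```text
rim 210 [0.4649 0.0532] [0.4649 0.0532 0.0323] r 0.08030912796833443
floor z 0.02522273925371138
diamond 105 [0.4114 0.0358 0.0221]
well ang -160.27232664646417 ptr -160.98104406143125 0.13656486685936745
cap top 161 [ 0.6278 -0.2196  0.0938] [ 0.6276 -0.2194  0.0099] 0.09456177598809146
scene cap px [[ 0.6246 -0.222   0.093 ]]
scene body 461 [ 0.6271 -0.2195] [ 0.6273 -0.2194  0.0242]
scene cap 168 [ 0.6273 -0.2196] [ 0.6242 -0.2212  0.0921]
```

```bash
python3 -c "
from mv import *
plan([.6272,-.2195,.17],109.4)"
```

```text
{'t': np.float64(4.95), 'qpos': array([ 0.5158, -0.1106, -0.1092, -0.0004, -1.5623, -1.7465]), 'tcp_pos': array([0.5411, 0.0811, 0.2052]), 'tcp_rot': array([0.0019, 0.5772, 0.8166, 0.0045]), 'force': array([ 0.3994,  0.3095, -0.4166]), 'grip_width': np.float64(1.0017)}
xdeg 109.49148043058592 tilt 0.5640988237973064
delta [-0.3122 -0.0195  0.0344] [ 0.0096 -0.0021  0.0016]
```

Emit:
{"op": "arm_command", "data": {
  "deltas": [
    [100,-0.055,-0.0035,0,0,0,0],
    [100,-0.11,-0.007,0,0,0,0],
    [100,-0.165,-0.0105,0.01,0,0,0],
    [100,-0.22,-0.014,0.02,0,0,0],
    [100,-0.275,-0.0175,0.03,0,0,0]
  ]
}}

```text
t: 5.58
tcp_pos: [0.6167, -0.1855, 0.1733]
tcp_rot: [0.002, 0.577, 0.817, 0.004]
force: [0.1, 0.9, -0.4]
grip_width: 1.004
```

```bash
python3 -c "
from mv import *
plan([.6272,-.2195,.13],109.4)"
```

```text
{'t': np.float64(5.575), 'qpos': array([ 0.0149,  0.1521,  0.1012, -0.0053, -1.5123, -1.245 ]), 'tcp_pos': array([ 0.6167, -0.1855,  0.1733]), 'tcp_rot': array([0.0015, 0.5771, 0.8166, 0.0044]), 'force': array([ 0.0684,  0.9122, -0.443 ]), 'grip_width': np.float64(1.0041)}
xdeg 109.49962339996911 tilt 0.5318821936151648
delta [-0.0356 -0.0018  0.0432] [ 0.0089 -0.0026  0.0017]
```

Emit:
{"op": "arm_command", "data": {
  "deltas": [
    [100,-0.02,-0.001,0.01,0,0,0],
    [100,-0.0356,-0.0018,0.03,0.009,-0.0026,0],
    [100,-0.0356,-0.0018,0.043,0.009,-0.0026,0],
    [100,-0.0356,-0.0018,0.043,0.009,-0.0026,0]
  ]
}}

```text
t: 6.08
tcp_pos: [0.6266, -0.2181, 0.1283]
tcp_rot: [-0.001, 0.577, 0.817, -0.001]
force: [-0.7, 1.3, 0.0]
grip_width: 0.994
```

```bash
python3 -c "
from mv import *
plan([.6272,-.2195,.024],109.4)"
```

```text
{'t': np.float64(6.075), 'qpos': array([-0.0345,  0.2209,  0.0957, -0.0005, -1.4485, -1.1946]), 'tcp_pos': array([ 0.6266, -0.2181,  0.1283]), 'tcp_rot': array([-0.0013,  0.5766,  0.817 , -0.0005]), 'force': array([-0.7065,  1.3295,  0.0295]), 'grip_width': np.float64(0.9944)}
xdeg 109.57142710066026 tilt 0.16481100530535175
delta [-0.0017  0.0004  0.1043] [-0.0024 -0.0015  0.003 ]
```

Emit:
{"op": "arm_command", "data": {
  "deltas": [
    [100,-0.0015,0.0004,0.03,0,0,0],
    [100,-0.0015,0.0004,0.065,0,0,0],
    [100,-0.0015,0.0004,0.095,0,0,0],
    [100,-0.0015,0.0004,0.104,0,0,0],
    [100,-0.0015,0.0004,0.104,0,0,0]
  ]
}}

```text
t: 6.7
tcp_pos: [0.6276, -0.2188, 0.0253]
tcp_rot: [-0.001, 0.576, 0.817, -0.001]
force: [0.6, -0.1, 1.6]
grip_width: 0.996
```

Emit:
{"op": "arm_command", "data": {
  "deltas": [
    [60,0,0,0,0,0,0],
    [30,0,0,0,0,0,0],
    [20,0,0,0,0,0,0],
    [20,0,0,0,0,0,0],
    [20,0,0,0,0,0,0]
  ]
}}

```text
t: 7.32
tcp_pos: [0.6285, -0.219, 0.0271]
tcp_rot: [0.0, 0.576, 0.817, -0.0]
force: [-0.3, 1.1, 6.4]
grip_width: 0.538
```

```bash
python3 - <<'E'
from h import *
st()
f=robot.grab_frame("scene"); save(f["img"][150:290,250:420],"grip",4)
E
```

```text
{'t': np.float64(7.325), 'qpos': array([-0.0353,  0.2771, -0.0263,  0.0007, -1.2668, -1.1928]), 'tcp_pos': array([ 0.6285, -0.219 ,  0.0271]), 'tcp_rot': array([ 0.0004,  0.5761,  0.8174, -0.0001]), 'force': array([-0.3295,  1.1019,  6.4054]), 'grip_width': np.float64(0.5381)}
```

View pics/grip.png

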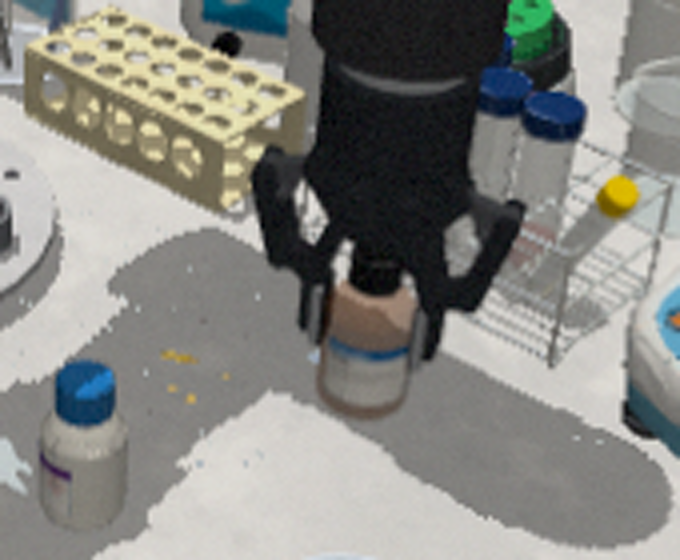

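The fingers hold the bottle body squarely. In the crop the pads sit at about (320,310) and (425,320), above the label's lower part, and the bottle is upright.

Emit:
{"op": "arm_command", "data": {
  "deltas": [
    [20,0,0,-0.01,0,0,0],
    [20,0,0,-0.04,0,0,0],
    [20,0,0,-0.08,0,0,0],
    [20,0,0,-0.12,0,0,0],
    [20,0,0,-0.14,0,0,0]
  ]
}}

```text
t: 8.0
tcp_pos: [0.629, -0.2192, 0.1701]
tcp_rot: [0.002, 0.576, 0.817, 0.001]
force: [-0.4, -0.3, -1.1]
grip_width: 0.539
```

```bash
python3 -c "
from mv import *
plan([.466,.0537,.16],109.4)"
```

```text
{'t': np.float64(8.0), 'qpos': array([-0.0353,  0.2125,  0.1615,  0.0011, -1.516 , -1.1928]), 'tcp_pos': array([ 0.629 , -0.2192,  0.1701]), 'tcp_rot': array([0.0019, 0.5761, 0.8173, 0.0006]), 'force': array([-0.3649, -0.3027, -1.081 ]), 'grip_width': np.float64(0.5392)}
xdeg 109.63984761982297 tilt 0.22538590686113277
delta [ 0.3119 -0.0618  0.0092] [0.0031 0.0024 0.0042]
```

Emit:
{"op": "arm_command", "data": {
  "deltas": [
    [20,0.025,-0.005,0,0,0,0],
    [20,0.07,-0.014,0,0,0,0],
    [20,0.12,-0.024,0,0,0,0],
    [20,0.17,-0.034,0,0,0,0],
    [20,0.22,-0.0436,0,0,0,0]
  ]
}}

```text
t: 8.62
tcp_pos: [0.5126, -0.0255, 0.1685]
tcp_rot: [0.001, 0.576, 0.817, 0.0]
force: [1.8, 1.0, -1.1]
grip_width: 0.54
```

```bash
python3 -c "
from mv import *
plan([.466,.0537,.16],109.4)"
```

```text
{'t': np.float64(8.625), 'qpos': array([ 0.3445, -0.1945, -0.2513,  0.0018, -1.5122, -1.573 ]), 'tcp_pos': array([ 0.5126, -0.0255,  0.1685]), 'tcp_rot': array([0.0012, 0.5763, 0.8172, 0.0002]), 'force': array([ 1.7656,  1.0075, -1.0928]), 'grip_width': np.float64(0.5404)}
xdeg 109.61787604356088 tilt 0.1432854933863913
delta [ 0.0903 -0.0173  0.0083] [0.0018 0.0017 0.0038]
```

Emit:
{"op": "arm_command", "data": {
  "deltas": [
    [20,0.04,-0.0075,0,0,0,0.002],
    [20,0.07,-0.0135,0,0,0,0.004],
    [20,0.0903,-0.0173,0.008,0.002,0.002,0.004],
    [20,0.0903,-0.0173,0.008,0.002,0.002,0.004],
    [20,0.0903,-0.0173,0.008,0.002,0.002,0.004]
  ]
}}

```text
t: 9.25
tcp_pos: [0.466, 0.0534, 0.1601]
tcp_rot: [-0.0, 0.578, 0.816, -0.0]
force: [-0.9, 0.1, -0.6]
grip_width: 0.541
```

```bash
python3 - <<'E'
from mv import *
plan([.466,.0537,.09],109.4)
for n in("top","scene"):
    f=robot.grab_frame(n); np.savez(n+"2.npz",**f)
save(f["img"][130:270,140:310],"over",4)
E
```

```text
{'t': np.float64(9.25), 'qpos': array([ 0.5462, -0.3166, -0.3656, -0.0002, -1.5226, -1.7786]), 'tcp_pos': array([0.466 , 0.0534, 0.1601]), 'tcp_rot': array([-0.0002,  0.5779,  0.8161, -0.0003]), 'force': array([-0.8942,  0.0917, -0.5571]), 'grip_width': np.float64(0.5414)}
xdeg 109.38831807490489 tilt 0.04552686811622625
delta [0.0003 0.0001 0.0701] [-0.0008 -0.     -0.0002]
```

View pics/over.png

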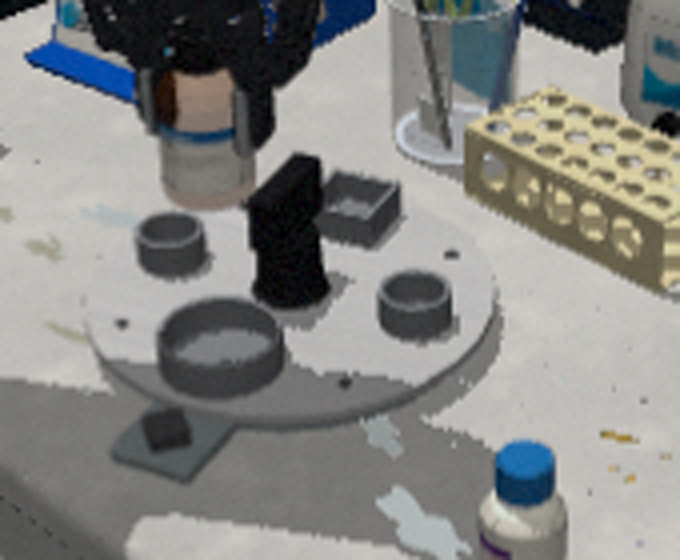

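The held bottle hangs upright above the large well, with its underside near (208,195) in the crop. The well is still in line with the diamond, and nothing has been disturbed.

```bash
python3 - <<'E'
from m import *
g=dict(np.load("scene2.npz")); E_=cloud(g); V,U=np.mgrid[:384,:512]
s=(U>180)&(U<204)&(V>164)&(V<183)&(np.hypot(E_[...,0]-.466,E_[...,1]-.053)<.035); B=E_[s]
print(s.sum(),B[:,2].min(),B[:,2].max(),fitc(B[:,:2],.024),fitc(B[:,:2]))
for zz in(.138,.15): 
    k=abs(B[:,2]-zz)<.006; print(zz,k.sum(),fitc(B[k][:,:2],.024))
s=(np.hypot(U-195,V-217)<20)&(E_[...,2]>.041)&(E_[...,2]<.046); print("rim scene",s.sum(),fitc(E_[s][:,:2]))
E
```

```text
388 0.13153296975599843 0.1762010952030808 [0.4649 0.0526] [0.4655 0.0534 0.0248]
0.138 90 [0.4648 0.0533]
0.15 116 [0.4649 0.0527]
rim scene 132 [0.4634 0.0534 0.0331]
```

Emit:
{"op": "arm_command", "data": {
  "deltas": [
    [20,0,0,0.025,0,0,0],
    [20,0,0,0.055,0,0,0],
    [20,0,0,0.08,0,0,0],
    [20,0,0,0.096,0,0,0],
    [20,0,0,0.1,0,0,0]
  ]
}}

```text
t: 9.98
tcp_pos: [0.466, 0.0526, 0.0595]
tcp_rot: [-0.0, 0.579, 0.816, -0.001]
force: [0.8, -0.0, 0.4]
grip_width: 0.537
```

Emit:
{"op": "arm_command", "data": {
  "deltas": [
    [20,0,0,0.001,0,0,0],
    [20,0,0,0.003,0,0,0],
    [20,0,0,0.005,0,0,0],
    [20,0,0,0.0055,0,0,0]
  ]
}}

```text
t: 10.48
tcp_pos: [0.466, 0.0527, 0.0541]
tcp_rot: [-0.0, 0.579, 0.816, -0.001]
force: [-0.1, -0.4, -0.3]
grip_width: 0.537
```

No contact yet, so I'll creep down.

Emit:
{"op": "arm_command", "data": {
  "deltas": [
    [20,0,0,0.001,0,0,0],
    [20,0,0,0.002,0,0,0],
    [20,0,0,0.0025,0,0,0]
  ]
}}

```text
t: 10.85
tcp_pos: [0.466, 0.0527, 0.0515]
tcp_rot: [-0.0, 0.579, 0.816, -0.001]
force: [-0.9, 0.2, -0.1]
grip_width: 0.54
```

Emit:
{"op": "arm_command", "data": {
  "deltas": [
    [20,0,0,0.001,0,0,0],
    [20,0,0,0.0015,0,0,0],
    [20,0,0,0.0015,0,0,0]
  ]
}}

```text
t: 11.22
tcp_pos: [0.4662, 0.0527, 0.0511]
tcp_rot: [-0.0, 0.578, 0.816, -0.001]
force: [-3.5, -0.2, 5.6]
grip_width: 0.543
```

The bottle touched down at TCP z 0.051, as predicted. I'll release and lift.

Emit:
{"op": "arm_command", "data": {
  "deltas": [
    [20,0,0,0,0,0,0],
    [65,0,0,0,0,0,0],
    [80,0,0,0,0,0,0],
    [100,0,0,0,0,0,0],
    [100,0,0,0,0,0,0]
  ]
}}

```text
t: 11.85
tcp_pos: [0.4662, 0.0526, 0.051]
tcp_rot: [-0.0, 0.578, 0.816, -0.001]
force: [-0.1, -0.2, -0.6]
grip_width: 0.999
```

Emit:
{"op": "arm_command", "data": {
  "deltas": [
    [100,0,0,0,0,0,0],
    [100,0,0,0,0,0,0],
    [100,0,0,-0.02,0,0,0],
    [100,0,0,-0.06,0,0,0],
    [100,0,0,-0.11,0,0,0]
  ]
}}

```text
t: 12.48
tcp_pos: [0.4657, 0.0525, 0.1614]
tcp_rot: [-0.001, 0.578, 0.816, -0.002]
force: [1.5, -0.1, 0.1]
grip_width: 1.001
```

Emit:
{"op": "arm_command", "data": {
  "deltas": [
    [100,0,0,-0.03,0,0,0],
    [100,0.02,0.0,-0.06,0,0,0],
    [100,0.07,0,-0.08,0,0,0],
    [100,0.12,0,-0.08,0,0,0],
    [100,0.17,0,-0.08,0,0,0]
  ]
}}

```text
t: 13.1
tcp_pos: [0.409, 0.2145, 0.2417]
tcp_rot: [-0.001, 0.579, 0.816, -0.001]
force: [1.7, -0.5, -0.1]
grip_width: 0.998
```

```bash
python3 - <<'E'
from m import *
st()
for n in("top","scene"):
    f=robot.grab_frame(n); np.savez(n+"3.npz",**f)
save(f["img"][130:270,140:310],"final",4)
g=f; E_=cloud(g); V,U=np.mgrid[:384,:512]
for lo,hi,r in((.048,.08,.024),(.099,.114,.014)):
    s=(E_[...,2]>lo)&(E_[...,2]<hi)&(np.hypot(E_[...,0]-.465,E_[...,1]-.053)<.035); print(s.sum(),fitc(E_[s][:,:2],r))
s=(np.hypot(E_[...,0]-.465,E_[...,1]-.053)<.014); print("top z",np.sort(E_[s][:,2])[-60::10])
E
```

```text
{'t': np.float64(13.1), 'qpos': array([ 0.9215, -0.3301, -0.2274, -0.0012, -1.6757, -2.1555]), 'tcp_pos': array([0.409 , 0.2145, 0.2417]), 'tcp_rot': array([-0.0007,  0.5785,  0.8156, -0.001 ]), 'force': array([ 1.6566, -0.4685, -0.0676]), 'grip_width': np.float64(0.9985)}
281 [0.4647 0.0524]
78 [0.4649 0.0525]
top z [0.1148 0.1152 0.1157 0.1161 0.1165 0.1169]
```

View pics/final.png

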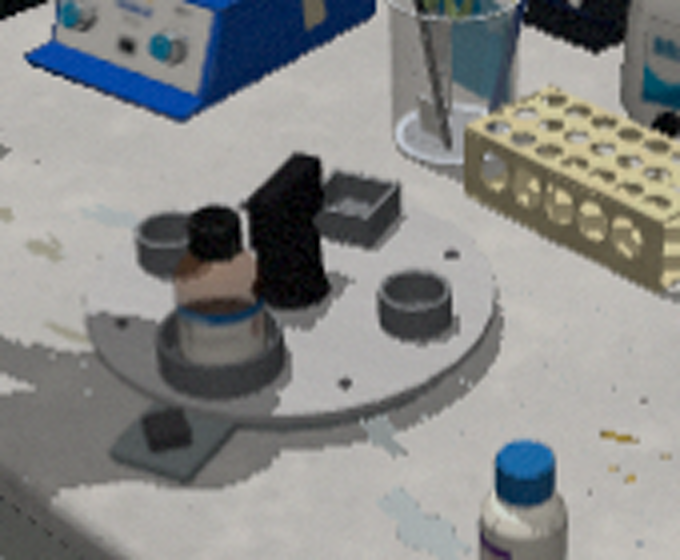

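The bottle stands upright in the large well, with its cap at about (215,235) in the crop. The well at (222,345) still faces the diamond at (166,430), and the gripper is clear. I'll let the arm settle for two rows, then hand in.

Emit:
{"op": "arm_command", "data": {
  "deltas": [
    [100,0,0,0,0,0,0],
    [100,0,0,0,0,0,0],
    [100,0,0,0,0,0,0]
  ]
}}

```text
t: 13.58
tcp_pos: [0.4085, 0.2156, 0.2408]
tcp_rot: [-0.001, 0.577, 0.817, -0.002]
force: [0.6, -0.3, 1.0]
grip_width: 1.002
```

```bash
python3 -c "
from h import *
st(); print(robot.hand_in())"
```

```text
{'t': np.float64(13.575), 'qpos': array([ 0.9232, -0.3287, -0.2276, -0.002 , -1.6753, -2.1539]), 'tcp_pos': array([0.4085, 0.2156, 0.2408]), 'tcp_rot': array([-0.0011,  0.5771,  0.8166, -0.0017]), 'force': array([ 0.5995, -0.2727,  0.999 ]), 'grip_width': np.float64(1.0022)}
the job is handed in; nothing more can be done
None
```

The job is done and handed in at 13.6 s of the 53 s; no verdict came back. I turned the carousel about 64° clockwise by its knob, then lowered the brown bottle into the large well and let go only after it touched the floor.

**Carousel:** after the turn, the well measured about 0.01 rad from the pointer. I did not re-measure that angle after placing the bottle; the final picture shows the well still facing the diamond.

**Bottle:** touchdown showed as 5.6 N at the tool height I had predicted. Afterwards the body and cap axes both measured within about 1 mm of the well's axis, so the bottle is upright. Its top was at 0.117 m, which is right for standing on the well floor.

**Clearance:** the gripper is open and clear. One pixel-based reading of the bottle cap differed by about 3 mm from the depth-based ones, which agreed with each other, so I used the depth ones. No check failed.

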